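Put the meter's battery pack on charge

ROBOT

A 7-joint arm with a two-finger parallel gripper is mounted at the origin on the work surface. World frame = base frame: x ahead of the robot, y to its left, z up, the work surface at z = 0. Lengths are in m, angles in rad, forces in N, time in s.
With the tool pointing down it reaches from about 0.35 to 0.9 m from the base axis. Payload 8.1 kg.
Tool frame: the origin (TCP) lies midway between the tips of the shut fingers; the grasp point (between the pads) lies arm.tcp_to_grasp behind it (arm.tcp_to_grasp is the distance from the TCP to the grasp point, in m); z points along the fingers, y is the line along which they close (so a half turn about z gives the same grasp; the last joint's range is limited). The gripper opens to 92 mm and grips with 3 to 60 N. Pads are 19 mm wide; open, the fingers measure 130 mm over their backs; the gripper's body (75 mm by 190 mm) begins 47 mm behind the grasp point.
Start: joints at [1.039, 0.434, 0.025, 1.573, -0.012, 1.134, -0.075], TCP at [0.26, -0.568, 0.193] pointing down, gripper open.
Joint ranges: [-2.62, 2.62], [-0.44, 2.09], [-1.27, 1.32], [0.08, 2.57], [-1.32, 4.46], [0.12, 2], [-2.74, 2.74]. Speed limits (rad/s): [2.22, 2.22, 3.01, 3.01, 3.14, 3.14, 3.14].

INTERFACE

Orientations are given as a rotation vector (axis times angle).
In Python, from cell import observe, get_image, arm gives the robot as it stands. The module is installed in compiled form; this text tells all that it offers.
- The arm moves only by the tool drive_tool, never from a script. Its argument "steps" is a list of rows, each a list of 5 numbers: the closure, from 0 (fully open) to 1 (shut), then the shift along the world's x, y, z in mm, then the turn about the world's z in rad. In form: [[hand, x, y, z, roll], ...]. A call has 1 to 20 rows; each row shifts and turns the commanded pose from where the row before left it; what a row does not reach is not made up. A row lasts 1/12 s, in which the tool goes at most 41.7 mm and 7.16 degrees, less where a joint would pass 70% of its speed; a pose out of reach is approached as far as the arm can. A call with a gripper value outside its range is refused whole. The fingers move at their own pace and stop on an object; "grip_force" is the grip in N (left out, the last holds). Time passes only in rows, so rows that do not move let the fingers close. It gives the time, the measured TCP pose, the force, the opening and the grip force at its end, in the units of the state.
- observe(): the state, without advancing time (a new reading comes with each control period).
- get_image(name): name is "scene" or "top" or "wrist"; returns a dict with "image" (420x560x3 uint8, red, green, blue), "vfov" (degrees; the focal length in pixels is half the picture's height over the tangent of half this angle, whatever the lens; pixels are square), "cx", "cy" (the principal point, pixels), "xyz" and "attitude" of the camera in the world. Camera axes: x right, y down, z forward; pixel columns grow to the right and rows downward; lengths in m; the calibration is good to about 2 mm. A picture is of the moment at which its call begins. There is no depth.
- arm.sign_off(): hands the job in; it is judged then, once.
The state is a dict: "clock": time; "joints": joint angles; "dq": joint speeds; "joint_efforts": joint torques, N m; "position": TCP position; "ee_rot": TCP orientation; "force": force on the tool from outside, world axes, zero at the start; "ft_torque": the same for the moment, N m; "width": opening from 0.0 (shut) to 1.0 (fully open); "gripper_force": force on a finger pad.
Only numpy, scipy, OpenCV 4.12 (cv2) and the standard library are available. Lean on these libraries where they do the work, as an engineer would, in place of code of your own. Each camera call takes 0.05 s, during which the arm holds its last target. There are 200 camera calls.

TASK

The battery pack in the back of the yellow handheld meter is flat. Pinch its two sprung tabs together to free it, lift it out, and put it into the desk charger the right way round (groove over the rib), pressed fully home and let go so that both tabs snap out and lock it down on the sprung contacts. Go gently: do not crush the tabs, wrench the pack against its latches or lean hard on the charger, and leave the other things on the bench where they are.

Things in the scene. Friction and masses are not known exactly. Their poses are not given: they have to be found in the camera images.
- meter: Yellow handheld meter held face down in a low grey bench holder with padded cheeks, all one fixed piece. Case 198 x 92 mm, flat back uppermost, 65 mm above this origin. Origin: under the middle of the battery bay at the foot of the holder, whose height setting varies (origin 0 to 14 mm above the bench). x along the case (120 mm of it on the -x side, 78 mm on the +x side), z up.
- meter_bay (a point): Middle of the floor of the meter's battery bay, 26 mm below the meter's flat back, 39 mm above its origin; axes as meter. The bay is 80.5 mm along x, 41.5 mm along y, 26 mm deep, with a latch pocket 31.5 mm long in the middle of each long side, reaching 36 mm from the bay's middle. A fixed ledge, 6.5 mm thick, overhangs the outer part of each pocket at the top.
- charger: Grey desk charger, fixed to the bench: base 154 x 124 mm, top 36 mm above this origin, a sloping panel with three lamps on its -x side. Origin: under the middle of its charging cup, 0 to 12 mm above the bench; x along the cup, z up. The dark cup in it is set by a stiff screw to any height in a 12 mm range, which is NOT reported: cup floor 14 to 26 mm, cup rim 40 to 52 mm above this origin.
- charger_axis (a point): The charger's origin. The cup's bay (same shape as the meter's: 80.5 x 41.5 mm, 26 mm deep, two latch pockets with ledges) is centred above it. In both bays the mouth, but for the pockets, has a 4 mm, 45 degree lead-in, and a key rib 9 mm wide, 6 mm deep, 18 mm high stands at the +x end. The charger takes at most 30 N from the pack, in any direction.
- charger_key (a point): Point below the inner face of the cup's key rib, level with the charger's origin, 34.5 mm from it along +x. In the middle of the cup's floor sits a sprung contact block (18 x 26 mm, brass strips), top 4 mm above the floor. It sinks flush under 7 N and lifts the pack again by about 4 mm unless both tabs' hooks lock under the ledges. The meter's contacts are flat.
- pack: Black battery pack, 78 mm along x, 40 mm along y, 54 mm high, 0.24 to 0.34 kg; in the meter 28 mm of it stand above the meter's back. Origin: middle of its underside; z up; x towards the end with the key groove (12 mm wide, 6 mm deep, full height), at the meter's +x end. Play in either bay: 1.2 mm along x, 0.7 mm along y each way, 1.5 mm up when latched.
- pack_key (a point): Bottom of the key groove at the pack's underside, 33 mm from its origin along +x.
- tab_left: Ribbed grey push tab on the pack's +y side: upright plate 28 mm wide, from 6 to 54 mm above the pack's underside, outer face 29.5 mm from the pack's middle (59 mm over both tabs). Origin in the plate's mid-plane, level with the pack's underside, 27.25 mm from its middle. It slides in up to 5 mm to a solid stop against a spring of 2.4 N (out) to 6.4 N (in); cracks at 45 N.
- tab_right: The same tab on the pack's -y side. On each tab's outer face, 18 mm above the pack's underside, a 3.5 mm hook (square above, ramped below) catches 2.5 mm under the bay's ledge and is clear when the tab is in by 3.5 mm; so pinch both, centred on the pack. The meter takes at most 20 N from the pack, sideways (off-centre pinch), up or down. Held pinched, the tabs carry it.
- pack_top (a point): Middle of the pack's flat top, 54 mm above its origin. Pressed down here with the tabs free, the pack snaps into the charger at 10 to 18 N. With the tabs held in it goes down against the contact block alone (7 N) to a solid stop; let go there, it locks (tabs fully out, pack within 1.5 mm of the cup's floor).
- solder_reel: Reel of bright solder with plastic end flanges, 62 mm diameter, 50 mm high, standing near the work. Origin: middle of its underside. To be left alone.
- flux_jar: White screw-capped jar, 54 mm diameter, 62 mm high, standing near the work. Origin: middle of its underside. To be left alone.
- nut_driver: Small screwdriver, 170 mm long, lying near the work. Origin: under its middle. To be left alone.

How it is judged:
By the outcome, as a careful person would: the job done as asked, in the order asked, and still so for the second after the job is handed in, with the robot touching nothing.
It also fails if it takes over 72 s, if anything falls off the work surface, if the arm or the gripper's body presses on something with over 40 N, if the wrist force passes 120 N, or if a joint passes its speed limit or range.

## Working session

There is one attempt and no reset: what is moved stays moved. The work goes in short steps, Python scripts to look and compute and a tool call to move; the robot and the scene stay as the last step left them, time stands still between calls to the robot, and variables do not carry over. Pictures are saved under pics/ and viewed, at most 10 in all, crops included, and the job is handed in when it is done.

Besides the shell and the picture viewer there is one more tool, called after "Emit:" as a command line: name --pt "numbers of a row" for each row, then --argument value for the rest. drive_tool: Moves the arm, as the interface text tells. Its arguments: {"type":"object","properties":{"steps":{"type":"array"},"grip_force":{"type":"number"}},"required":["steps"]}

```bash
mkdir -p pics; cat > h.py <<'E'
import numpy as np, cv2
from scipy.spatial.transform import Rotation as R
from cell import observe, get_image, arm
def cam(n):
    c=get_image(n); np.savez('pics/%s.npz'%n,**{k:np.array(v) for k,v in c.items()}); return c
E
python3 - <<'E'
from h import *
for n in ["scene","top","wrist"]:
    c=cam(n); cv2.imwrite(f'pics/{n}0.png',c['image'][:,:,::-1]); print(n,c['vfov'],c['cx'],c['cy'],c['xyz'],c['attitude'])
s=observe(); print(s, arm.tcp_to_grasp)
E
```

```text
scene 44.28659801452558 295.5800506534889 215.59324464984982 [ 1.0038899  -0.69100944  0.87360839] [-2.28637009 -0.75292205  0.30096297]
top 42.50306534373642 278.8728014246922 216.4321776249586 [ 0.36364326 -0.07162021  1.29294656] [-2.16516899  2.10655329 -0.18839124]
wrist 60.086656482278165 271.42710811861946 210.20614698885942 [ 0.32790927 -0.53843332  0.38463334] [ 2.43753191 -1.56529732 -0.22373266]
{'clock': 0.15, 'joints': array([ 1.03938354,  0.43504608,  0.02493682,  1.57387683, -0.01158118,
        1.13398581, -0.07504589]), 'dq': array([ 0.00128033, -0.00241665,  0.00110363, -0.00385405, -0.00209302,
       -0.00172169,  0.00026972]), 'joint_efforts': array([ 2.14956395e-03, -6.68258858e+01,  9.85888727e-01, -3.14688885e+01,
       -6.06238539e-02,  3.94813169e-02, -1.15806692e-06]), 'position': array([ 0.25966378, -0.56804563,  0.19243967]), 'ee_rot': array([-3.06855886e+00, -6.68233076e-01,  5.56311522e-04]), 'force': array([-0.38074674,  0.36167297,  0.50495425]), 'ft_torque': array([-0.05084607,  0.03177566, -0.00133494]), 'gripper_force': 0.0, 'width': 0.9993514525153614} 0.0188
```

View pics/scene0.png

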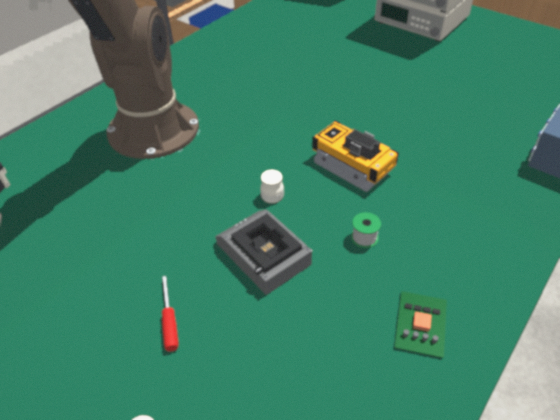

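View pics/top0.png

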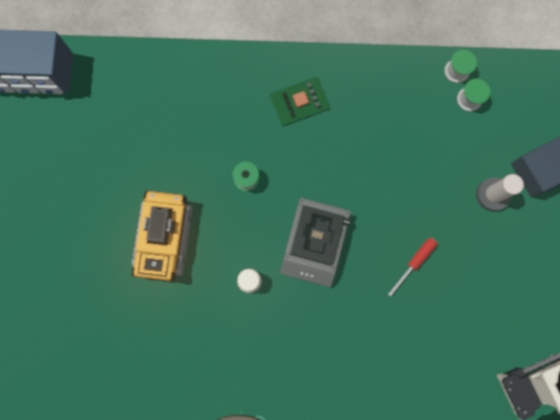

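The scene view shows the meter near (355,150) and the charger near (265,250). In the top view the meter is near (160,235), the charger near (317,240), the reel at (246,176) and the jar at (249,281). Next I'll enlarge the meter and charger.

```bash
python3 - <<'E'
import cv2,numpy as np
t=cv2.imread('pics/top0.png'); s=cv2.imread('pics/scene0.png')
def crop(im,x,y,w,h,k):
    c=cv2.resize(im[y:y+h,x:x+w],None,fx=k,fy=k,interpolation=cv2.INTER_CUBIC)
    for i in range(0,w,10): cv2.line(c,(i*k,0),(i*k,6 if i%50 else 14),(255,255,255),1); cv2.putText(c,str(x+i),(i*k,22),0,.3,(255,255,255),1)
    for j in range(0,h,10): cv2.line(c,(0,j*k),(6,j*k),(255,255,255),1); cv2.putText(c,str(y+j),(8,j*k+4),0,.3,(255,255,255),1)
    return c
cv2.imwrite('pics/topz.png',np.hstack([crop(t,125,185,70,100,5),crop(t,275,195,80,100,5)]))
cv2.imwrite('pics/scz.png',np.hstack([crop(s,305,110,100,90,4),crop(s,212,205,100,90,4)]))
E
```

```text
(no output)
```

View pics/topz.png

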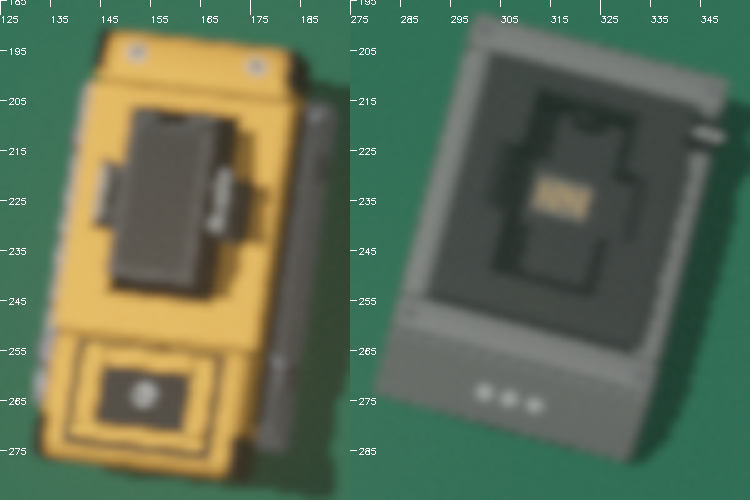

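View pics/scz.png

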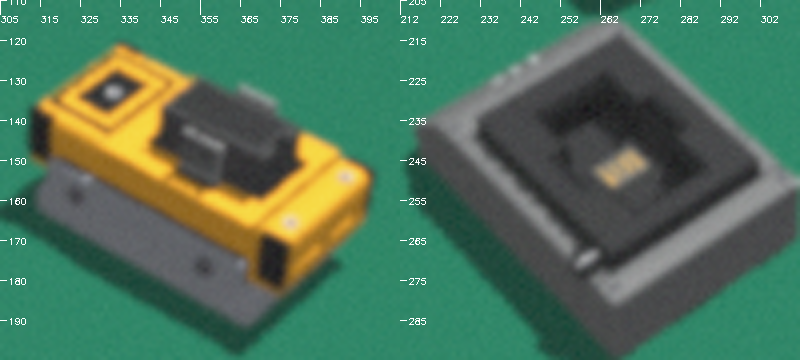

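The top crop shows the pack's top corners at about (151,206), (169,209), (147,242) and (165,244), with the key groove at the upper end near (159,208). The charger's lamps are at the lower end, so both +x axes point image-up. I'll fit rough poses from this and then look closer with the wrist camera.

```bash
cat >> h.py <<'E'
from scipy.optimize import least_squares
def load(n): 
    z=np.load('pics/%s.npz'%n); return {k:z[k] for k in z}
def proj(c,P):
    f=210/np.tan(np.radians(c['vfov'])/2)
    q=R.from_rotvec(c['attitude']).inv().apply(np.atleast_2d(P)-c['xyz'])
    return np.c_[c['cx']+f*q[:,0]/q[:,2], c['cy']+f*q[:,1]/q[:,2]]
def world(p,L): # p=x,y,z0,yaw ; L local mm
    L=np.atleast_2d(L)/1000.; return R.from_euler('z',p[3]).apply(L)+np.array(p[:3])
def fit(obs,p0,zs=(0.006,0.006)):
    """obs: list of (cam, local pts mm, px)"""
    def res(p):
        r=[(proj(c,world(p,L))-np.array(u)).ravel() for c,L,u in obs]
        return np.r_[np.concatenate(r),(p[2]-zs[0])/zs[1]]
    s=least_squares(res,p0,x_scale=[.01,.01,.01,.1],loss='soft_l1'); return s.x,s.fun
E
python3 - <<'E'
from h import *
np.set_printoptions(precision=4,suppress=True)
t=load('top');s=load('scene')
T=lambda X,Y,x,y:(x+X/5,y+Y/5)
S=lambda X,Y,x,y:(x+X/4,y+Y/4)
# meter: pack top corners (+x,+y)=top-left? check sign via p0 yaw
pk=[[39,20,93],[39,-20,93],[-39,20,93],[-39,-20,93]]
ot=[T(131,106,125,185),T(221,119,125,185),T(108,285,125,185),T(198,295,125,185)]
os=[S(x,y,305,110) for x,y in[(195,78)]]
p,f=fit([(t,pk,ot),(s,[[-39,20,93]],[(353.5,129.5)])],[.4,.15,.006,0]); print('meter',p,f)
# case corners
ck=[[78,46,65],[78,-46,65],[-120,46,65],[-120,-46,65]]
print(proj(t,world(p,ck)),proj(s,world(p,ck)),proj(s,world(p,pk)))
# charger: local base box. cup centre at 0, contact block
lk=[[0,13,22],]
ot=[T(183,200,275,195)]
p,f=fit([(t,[[0,0,24]],[(275+(563-350)/5,195+198/5)]),(s,[[0,0,24]],[(212+(622-400)/4,205+168/4)])],[.4,-.15,.006,-.2]); print('ch',p,f)
for n in ['solder','jar']: pass
E
```

```text
meter [ 0.5417  0.1937  0.0013 -0.0791] [ 0.3226  0.7597 -0.0628  0.0311 -0.1597 -0.8575 -0.3545 -0.9555 -1.3292
 -0.2706 -0.7783]
[[145.5359 191.5776]
 [184.9463 195.7548]
 [132.621  276.9172]
 [173.1018 281.2667]] [[396.4528 152.9346]
 [374.5695 172.1224]
 [332.277  120.794 ]
 [309.546  137.4767]] [[378.3501 142.2971]
 [368.6112 150.3856]
 [352.1708 129.2294]
 [342.2731 136.8743]]
ch [ 0.5388 -0.1669  0.0114 -0.2   ] [-1.0233 -0.3947 -0.8357  0.4396  0.9059]
```

Emit:
drive_tool --pt "0 14 20 3 -0.03" --pt "0 14 20 3 -0.03" --pt "0 14 20 3 -0.03" --pt "0 14 20 3 -0.03" --pt "0 14 20 3 -0.03" --pt "0 14 20 3 -0.03" --pt "0 14 20 3 -0.03" --pt "0 14 20 3 -0.03" --pt "0 14 20 3 -0.03" --pt "0 14 20 3 -0.03" --pt "0 14 20 3 -0.03" --pt "0 14 20 3 -0.03" --pt "0 14 20 3 -0.03" --pt "0 14 20 3 -0.03" --pt "0 14 20 3 -0.03" --pt "0 14 20 3 -0.03" --pt "0 14 20 3 -0.03" --pt "0 14 20 3 -0.03" --pt "0 14 20 3 -0.03" --pt "0 14 20 3 -0.03"

```text
clock: 1.82
position: [0.5402, -0.1673, 0.253]
ee_rot: [-3.13, 0.271, 0.001]
force: [-0.2, 0.8, 0.4]
width: 1.001
gripper_force: 0.0
```

Emit:
drive_tool --pt "0 0 0 0 0" --pt "0 0 0 0 0" --pt "0 0 0 0 0" --pt "0 0 0 0 0"

```text
clock: 2.15
position: [0.539, -0.1697, 0.2528]
ee_rot: [3.129, -0.271, -0.001]
force: [-0.2, -0.6, -0.4]
width: 0.998
gripper_force: 0.0
```

```bash
python3 - <<'E'
from h import *
c=cam('wrist'); np.savez('pics/w_ch.npz',**c); cv2.imwrite('pics/w_ch.png',c['image'][:,:,::-1])
s=observe(); print(s['position'],s['ee_rot'],s['joints'],s['force']); print(c['xyz'],R.from_rotvec(c['attitude']).as_matrix()[:,2])
E
```

```text
[ 0.53908562 -0.1697366   0.25286489] [ 3.12932680e+00 -2.71262755e-01 -9.03152566e-04] [ 0.26270531  0.29765731 -0.06948085  1.62691762  0.02232595  1.21828871
 -1.55518137] [-0.06019265 -0.7171242  -0.80714659]
[ 0.61306541 -0.18402295  0.44504652] [-0.27465462  0.04765579 -0.96036127]
```

View pics/w_ch.png

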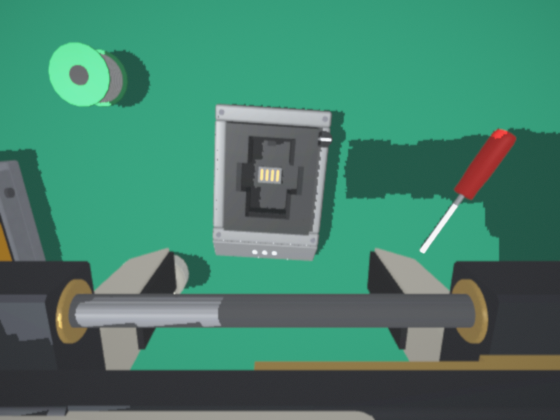

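The wrist view shows the charger centre (contact block) at about (270,175) with its lamps at the bottom, so the cup's +x points image-up. Next I'll take the same view over the meter.

Emit:
drive_tool --pt "0 0 20 0 0.005" --pt "0 0 20 0 0.005" --pt "0 0 20 0 0.005" --pt "0 0 20 0 0.005" --pt "0 0 20 0 0.005" --pt "0 0 20 0 0.005" --pt "0 0 20 0 0.005" --pt "0 0 20 0 0.005" --pt "0 0 20 0 0.005" --pt "0 0 20 0 0.005" --pt "0 0 20 0 0.005" --pt "0 0 20 0 0.005" --pt "0 0 20 0 0.005" --pt "0 0 20 0 0.005" --pt "0 0 20 0 0.005" --pt "0 0 20 0 0.005" --pt "0 0 20 0 0.005" --pt "0 0 20 0 0.005" --pt "0 0 0 0 0" --pt "0 0 0 0 0"

```text
clock: 3.87
position: [0.5397, 0.1917, 0.2528]
ee_rot: [3.139, -0.126, -0.001]
force: [0.4, -0.5, -0.1]
width: 1.0
gripper_force: 0.0
```

```bash
python3 - <<'E'
from h import *
c=cam('wrist'); np.savez('pics/w_me.npz',**c); cv2.imwrite('pics/w_me.png',c['image'][:,:,::-1])
s=observe(); print(s['position'],s['ee_rot'],s['joints'])
def crop(im,x,y,w,h,k):
    c=cv2.resize(im[y:y+h,x:x+w],None,fx=k,fy=k,interpolation=cv2.INTER_CUBIC)
    for i in range(0,w,10): cv2.line(c,(i*k,0),(i*k,6),(255,255,255),1); cv2.putText(c,str(x+i),(i*k,16),0,.3,(255,255,255),1)
    for j in range(0,h,10): cv2.line(c,(0,j*k),(6,j*k),(255,255,255),1); cv2.putText(c,str(y+j),(8,j*k+4),0,.3,(255,255,255),1)
    return c
a=cv2.imread('pics/w_ch.png');b=cv2.imread('pics/w_me.png')
t=load('w_me'); u=proj(t,world([.5417,.1937,.0013,-.079],[[0,0,93]]))[0].astype(int); print(u)
cv2.imwrite('pics/wz.png',np.hstack([crop(a,210,95,125,170,3),crop(b,u[0]-65,u[1]-85,140,170,3)])); print(u-[65,85])
E
```

```text
[0.53998819 0.19046669 0.25287769] [ 3.13817372e+00 -1.28892273e-01 -2.42515029e-04] [-0.24363231  0.32386497 -0.25457038  1.59724622  0.08570241  1.23191416
 -2.166981  ]
[267 182]
[202  97]
```

View pics/wz.png

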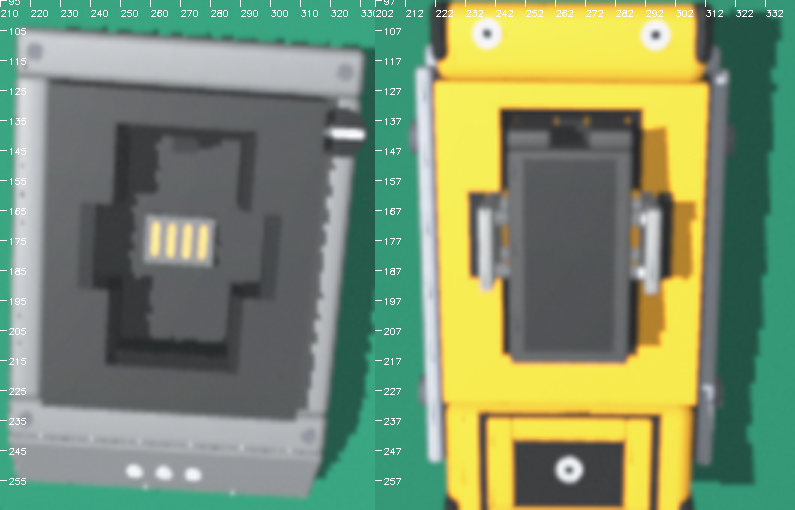

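The close-up shows the pack's top face corners, in crop pixels, at about (508,130), (638,130), (511,360) and (631,360). The tabs' outer edges are at x=478 and 660, y 208 to 290, and the groove is at the top. The charger mouth's corners are at about (117,123), (257,133), (107,365) and (237,373).

```bash
python3 - <<'E'
from h import *
np.set_printoptions(precision=4,suppress=True,linewidth=150)
wm,wc,t,s=load('w_me'),load('w_ch'),load('top'),load('scene')
W=lambda a:[(202+(X-375)/3,97+Y/3) for X,Y in a]
T=lambda a:[(125+X/5,185+Y/5) for X,Y in a]
pk=[[39,20,93],[39,-20,93],[-39,20,93],[-39,-20,93]]
tb=[[14,29.5,93],[-14,29.5,93],[14,-29.5,93],[-14,-29.5,93]]
o1=(wm,pk+tb,W([(508,130),(638,130),(511,360),(631,360),(478,208),(478,290),(661,208),(661,290)]))
o2=(t,pk,T([(131,106),(221,119),(108,285),(198,295)]))
o3=(s,[[-39,20,93]],[(353.5,129.5)])
for o in ([o1],[o1,o2,o3]):
    p,f=fit(o,[.54,.19,.006,-.08]); print('meter',p,f[:16].reshape(-1,2)[:8].ravel())
C=lambda a:[(210+X/3,95+Y/3) for X,Y in a]
T2=lambda a:[(275+(X-350)/5,195+Y/5) for X,Y in a]
m=[[44.25,24.75,0],[44.25,-24.75,0],[-44.25,24.75,0],[-44.25,-24.75,0]]
pt=[[15.75,36,0],[-15.75,36,0],[15.75,-36,0],[-15.75,-36,0]]
cb=[[9,13,-22],[9,-13,-22],[-9,13,-22],[-9,-13,-22]]
c1=(wc,m+pt+cb,C([(117,123),(257,133),(107,365),(237,373),(82,204),(78,287),(280,213),(273,298),(148,215),(215,220),(144,262),(211,266)]))
c2=(t,m+[[0,0,-22]],T2([(538,90),(637,107),(490,272),(594,297),(563,198)]))
c3=(s,[[0,0,-22]],[(212+222/4,205+168/4)])
for o in ([c1],[c1,c2,c3]):
    p,f=fit(o,[.54,-.17,.052,-.17],(.052,.01)); print('charger rim',p); print(f)
E
```

```text
meter [ 0.5442  0.1941  0.0011 -0.0848] [-0.0189 -0.6233 -1.3866 -0.4214  0.1001  0.834  -0.4116  1.0146  0.5828 -0.5833  1.1953  0.107   0.262  -0.2963 -0.4362  0.3829]
meter [ 0.5437  0.1942 -0.0007 -0.0836] [ 0.0247 -0.2684 -1.5619 -0.1195  0.2295  0.7832 -0.4762  0.917   0.7055 -0.3572  1.3466  0.1873  0.0743 -0.1452 -0.5821  0.3914]
charger rim [ 0.5367 -0.1689  0.0544 -0.2338]
[-0.1871  0.4179 -0.2041 -0.0109 -0.3021 -0.4445  0.217  -0.5477 -0.0948 -0.4234  0.2395  0.3185  0.3935  0.6314  0.2808  0.5304 -0.4601  0.07
 -0.1129 -0.2165  0.0712 -0.1716  0.1492 -0.1577  0.2387]
charger rim [ 0.5374 -0.1689  0.0574 -0.2319]
[-0.5109  0.0964 -0.1473 -0.3964 -0.4862 -0.137   0.3687 -0.2993 -0.4547 -0.5107 -0.067   0.4542  0.565   0.4534  0.4824  0.5779 -0.6267 -0.0179
 -0.1083 -0.336  -0.0704 -0.1436  0.1748 -0.1607 -0.1171 -0.3917  0.7335  1.6074  0.0319 -0.1597  0.1128  0.3535 -0.1948  0.2265 -1.9437  0.7234
  0.54  ]
```

Emit:
drive_tool --pt "0 1 1 -20 0" --pt "0 1 1 -20 0" --pt "0 1 1 -20 0" --pt "0 1 0.7 -20 0" --pt "0 0 0 -20 0" --pt "0 0 0 -20 0" --pt "0 0 0 -15 0" --pt "0 0 0 -10 0" --pt "0 0 0 -5 0" --pt "0 0 0 0 0" --pt "0 0 0 0 0" --pt "0 0 0 0 0" --pt "0 0 0 0 0"

```text
clock: 5.0
position: [0.5445, 0.1955, 0.1041]
ee_rot: [-3.138, 0.128, -0.002]
force: [-0.5, -0.1, 0.3]
width: 1.0
gripper_force: 0.0
```

```bash
python3 - <<'E'
from h import *
s=observe(); print(s['position'],s['ee_rot'],s['force'])
for n in ('wrist','scene'):
    c=cam(n); np.savez(f'pics/{n}_g.npz',**c); cv2.imwrite(f'pics/{n}_g.png',c['image'][:,:,::-1])
b=c['image'][90:210,290:420,::-1]; a=cv2.imread('pics/wrist_g.png')[100:420,100:440]
b=cv2.resize(b,None,fx=3.5,fy=3.5,interpolation=cv2.INTER_CUBIC)
o=np.zeros((420,800,3),np.uint8); o[:320,:340]=a; o[:420,345:800]=b[:420,:455]; cv2.imwrite('pics/g.png',o)
E
```

```text
[0.54449253 0.19549095 0.10406981] [-3.13834561e+00  1.27863634e-01 -2.42172944e-03] [-0.45786884 -0.08557517  0.3465367 ]
```

View pics/g.png

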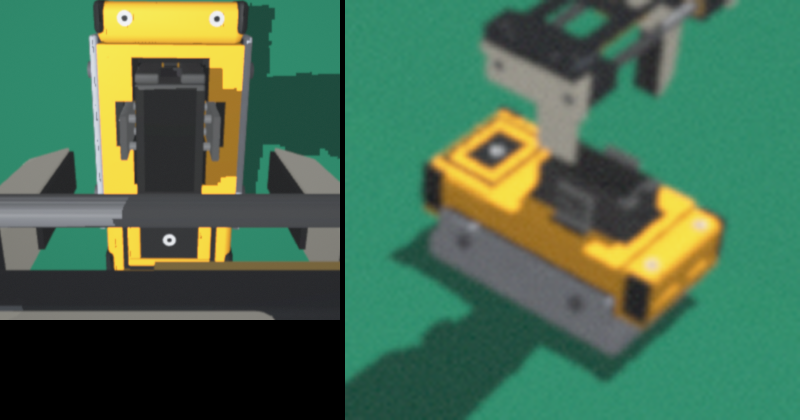

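```bash
python3 - <<'E'
from h import *
s=load('scene_g'); p=[.544,.194,0,-.084]; q=[.5445,.1955,0,-.082]
print('tab top',proj(s,world(p,[[14,-29.5,93],[-14,-29.5,93]])))
print('tips',proj(s,world(q,[[9.5,-46,104],[-9.5,-46,104],[9.5,-65,104],[-9.5,-65,104],[9.5,46,104],[-9.5,46,104]])))
w=load('wrist_g'); print(proj(w,world(q,[[0,46,104],[0,-46,104],[9.5,46,104],[9.5,-46,104]])),proj(w,world(p,[[14,29.5,93],[-14,-29.5,93]])))
E
```

```text
tab top [[358.41018652 148.63720192]
 [348.9720995  143.71470933]]
tips [[353.61579205 147.31292643]
 [347.14107738 143.94045268]
 [348.70198006 151.24092707]
 [342.20972818 147.81309929]
 [376.32460352 129.15996774]
 [369.93833801 126.03749542]]
[[187.64325698 243.07516108]
 [350.06059432 243.2564583 ]
 [186.57243768 227.17755821]
 [351.09133937 227.35521273]] [[221.22021929 214.39042882]
 [320.13718933 258.89945524]]
```

Emit:
drive_tool --pt "0.25 0 -1.5 0 0" --pt "0.25 0 0 0 0" --pt "0.25 0 0 0 0" --pt "0.25 0 0 0 0" --pt "0.25 0 0 0 0" --pt "0.25 0 0 0 0"

```text
clock: 5.6
position: [0.5438, 0.1938, 0.103]
ee_rot: [-3.139, 0.128, 0.0]
force: [1.0, -0.3, 0.4]
width: 0.748
gripper_force: 0.0
```

```bash
python3 - <<'E'
from h import *
s=observe(); print(s['position'],s['ee_rot'],s['force'],s['width'])
for n in ('wrist','scene'):
    c=cam(n); np.savez(f'pics/{n}_g2.npz',**c); cv2.imwrite(f'pics/{n}_g2.png',c['image'][:,:,::-1])
b=c['image'][90:175,310:410,::-1]; a=cv2.imread('pics/wrist_g2.png')[160:350,130:410]
b=cv2.resize(b,None,fx=5,fy=5,interpolation=cv2.INTER_CUBIC)
o=np.zeros((425,800,3),np.uint8); o[:190,:280]=a; o[:425,300:800]=b; cv2.imwrite('pics/g2.png',o)
q=[*s['position'][:2],0,-.082]
print(proj(load('scene_g2'),world(q,[[9.5,-34.5,104],[-9.5,-34.5,104],[9.5,34.5,104],[-9.5,34.5,104]])))
E
```

```text
[0.54382355 0.19382835 0.10301789] [-3.13899227e+00  1.27549610e-01  7.76662061e-05] [ 1.02489511 -0.31943943  0.38415886] 0.7480382401253456
[[355.92972877 145.22083639]
 [349.46672966 141.87766677]
 [372.98506543 131.59405246]
 [366.58825628 128.43861751]]
```

View pics/g2.png

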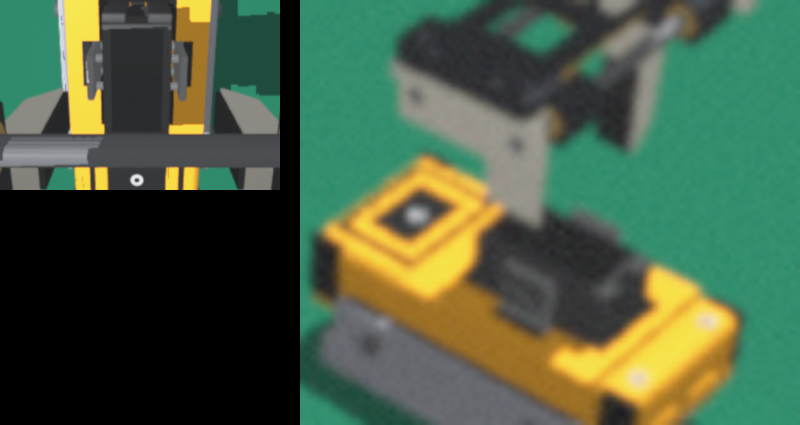

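Emit:
drive_tool --pt "0.25 0 0 -8 0" --pt "0.25 0 0 -8 0" --pt "0.25 0 0 -4 0" --pt "0.25 0 0 0 0" --pt "0.25 0 0 0 0" --pt "0.25 0 0 0 0"

```text
clock: 6.2
position: [0.5438, 0.1938, 0.083]
ee_rot: [3.139, -0.127, -0.0]
force: [-0.1, 0.1, 0.2]
width: 0.749
gripper_force: 0.0
```

```bash
python3 - <<'E'
from h import *
s=observe(); print(s['position'],s['ee_rot'],s['force'],s['width'])
for n in ('wrist','scene','top'):
    c=cam(n); np.savez(f'pics/{n}_g3.npz',**c); cv2.imwrite(f'pics/{n}_g3.png',c['image'][:,:,::-1])
b=cv2.imread('pics/scene_g3.png')[105:175,320:390]; a=cv2.imread('pics/wrist_g3.png')[160:320,170:370]
b=cv2.resize(b,None,fx=6,fy=6,interpolation=cv2.INTER_CUBIC)
a=cv2.resize(a,None,fx=1.8,fy=1.8,interpolation=cv2.INTER_CUBIC)
o=np.zeros((425,800,3),np.uint8); o[:a.shape[0],:a.shape[1]]=a; o[:420,370:790]=b; cv2.imwrite('pics/g3.png',o)
q=[*s['position'][:2],0,-.082]; z=s['position'][2]*1000
L=[[9.5,-34.5,z],[9.5,34.5,z],[9.5,34.5,z+20],[9.5,-34.5,z+20]]
u=proj(load('scene_g3'),world(q,L)); print((u-[320,105])*6+[370,0])
u=proj(load('wrist_g3'),world(q,L)); print((u-[170,160])*1.8)
E
```

```text
[0.54384148 0.19383087 0.08299754] [ 3.13897239e+00 -1.27459991e-01 -2.02857108e-04] [-0.08815794  0.09597902  0.16730507] 0.7494663245729382
[[581.19684608 282.89676743]
 [682.41564695 200.95434716]
 [687.68472785 161.57539824]
 [585.40707439 243.34630101]]
[[289.01863864 121.32437762]
 [ 66.8527783  121.10332107]
 [ 54.731678   144.09924689]
 [300.12147294 144.34409127]]
```

View pics/g3.png

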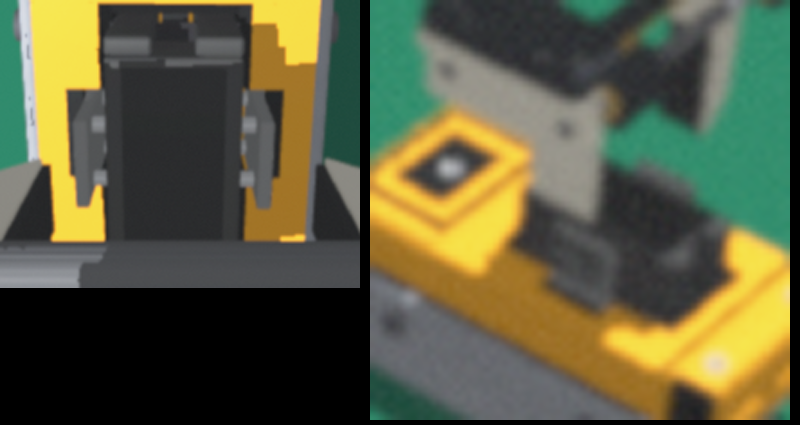

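The near finger tip at (600,218) in the scene crop sits about 30 mm above the reported TCP, and still above tab-top level. I'll probe down gently onto the meter's back, watching the force.

Emit:
drive_tool --pt "0.25 0 0 -2 0" --pt "0.25 0 0 -2 0" --pt "0.25 0 0 0 0"

```text
clock: 6.6
position: [0.5436, 0.1936, 0.0787]
ee_rot: [3.139, -0.128, -0.001]
force: [0.3, -0.0, 1.0]
width: 0.753
gripper_force: 0.0
```

Emit:
drive_tool --pt "0.25 0 0 -2 0" --pt "0.25 0 0 -2 0" --pt "0.25 0 0 0 0"

```text
clock: 6.85
position: [0.5436, 0.1936, 0.0746]
ee_rot: [3.139, -0.128, -0.001]
force: [-0.2, 0.0, 0.3]
width: 0.748
gripper_force: 0.0
```

Emit:
drive_tool --pt "0.25 0 0 -2 0" --pt "0.25 0 0 0 0"

```text
clock: 7.02
position: [0.5437, 0.1937, 0.0727]
ee_rot: [3.139, -0.128, -0.001]
force: [0.0, -1.1, -0.4]
width: 0.749
gripper_force: 0.0
```

Emit:
drive_tool --pt "0.25 0 0 -2 0" --pt "0.25 0 0 -1 0" --pt "0.25 0 0 0 0"

```text
clock: 7.27
position: [0.5437, 0.1937, 0.0698]
ee_rot: [3.139, -0.128, -0.001]
force: [-1.0, -0.4, 0.7]
width: 0.75
gripper_force: 0.0
```

Emit:
drive_tool --pt "0.25 0 0 -2 0" --pt "0.25 0 0 0 0"

```text
clock: 7.43
position: [0.5437, 0.1937, 0.0677]
ee_rot: [3.139, -0.128, -0.0]
force: [-0.3, -0.2, -0.9]
width: 0.748
gripper_force: 0.0
```

Emit:
drive_tool --pt "0.25 0 0 -2 0" --pt "0.25 0 0 0 0"

```text
clock: 7.6
position: [0.5437, 0.1937, 0.0657]
ee_rot: [3.139, -0.128, -0.001]
force: [0.0, -0.7, 0.2]
width: 0.751
gripper_force: 0.0
```

Emit:
drive_tool --pt "0.25 0 0 -2 0" --pt "0.25 0 0 0 0"

```text
clock: 7.77
position: [0.5437, 0.1937, 0.0637]
ee_rot: [3.139, -0.128, -0.0]
force: [0.1, 0.4, 0.3]
width: 0.752
gripper_force: 0.0
```

Emit:
drive_tool --pt "0.25 0 0 -2 0" --pt "0.25 0 0 0 0"

```text
clock: 7.93
position: [0.5437, 0.1937, 0.0617]
ee_rot: [3.139, -0.128, -0.001]
force: [-0.4, 0.1, 0.2]
width: 0.749
gripper_force: 0.0
```

Emit:
drive_tool --pt "0.25 0 0 -2 0" --pt "0.25 0 0 0 0"

```text
clock: 8.1
position: [0.5437, 0.1937, 0.0597]
ee_rot: [3.139, -0.128, -0.001]
force: [0.3, -0.5, 0.4]
width: 0.747
gripper_force: 0.0
```

Emit:
drive_tool --pt "0.25 0 0 -2 0" --pt "0.25 0 0 0 0"

```text
clock: 8.27
position: [0.5437, 0.1937, 0.0577]
ee_rot: [3.139, -0.128, -0.001]
force: [0.1, 0.5, -0.3]
width: 0.751
gripper_force: 0.0
```

Emit:
drive_tool --pt "0.25 0 1 -2 0" --pt "0.25 0 0 -2 0" --pt "0.25 0 0 0 0"

```text
clock: 8.52
position: [0.5436, 0.1948, 0.0536]
ee_rot: [3.139, -0.127, -0.001]
force: [0.3, 0.0, 0.1]
width: 0.748
gripper_force: 0.0
```

Emit:
drive_tool --pt "0.25 0 0 -2 0" --pt "0.25 0 0 0 0"

```text
clock: 8.68
position: [0.5437, 0.1946, 0.0517]
ee_rot: [3.139, -0.128, -0.001]
force: [-0.1, 0.5, -0.5]
width: 0.753
gripper_force: 0.0
```

Emit:
drive_tool --pt "0.25 0 0 -2 0" --pt "0.25 0 0 0 0"

```text
clock: 8.85
position: [0.5437, 0.1947, 0.0497]
ee_rot: [3.139, -0.128, -0.0]
force: [0.4, -0.2, 0.2]
width: 0.754
gripper_force: 0.0
```

Emit:
drive_tool --pt "0.25 0 0 -2 0" --pt "0.25 0 0 0 0"

```text
clock: 9.02
position: [0.5437, 0.1947, 0.0477]
ee_rot: [3.139, -0.128, -0.0]
force: [-0.5, 0.7, -0.3]
width: 0.748
gripper_force: 0.0
```

```bash
python3 - <<'E'
from h import *
s=observe(); print(s['position'],s['force'],s['width'])
for n in ('wrist','scene'):
    c=cam(n); np.savez(f'pics/{n}_g4.npz',**c); cv2.imwrite(f'pics/{n}_g4.png',c['image'][:,:,::-1])
# compare the finger colour in scene: bottom of the light-grey near finger, column-wise, in g2,g3,g4
for k in ('g2','g3','g4'):
    im=load('scene_'+k)['image'].astype(int); 
    m=(im.min(2)>110)&(im.max(2)-im.min(2)<45)
    m[:, :340]=0; m[:,365:]=0; m[165:]=0; ys,xs=np.nonzero(m); print(k,[(x,ys[xs==x].max()) for x in range(342,364,2) if (xs==x).any()])
E
```

```text
[0.54369378 0.1946629  0.04773131] [-0.49622511  0.73380548 -0.33627705] 0.7482251139509185
g2 [(342, np.int64(118)), (344, np.int64(119)), (346, np.int64(125)), (348, np.int64(129)), (350, np.int64(130)), (352, np.int64(131)), (354, np.int64(132)), (356, np.int64(133)), (358, np.int64(129)), (360, np.int64(59)), (362, np.int64(61))]
g3 [(342, np.int64(125)), (344, np.int64(126)), (346, np.int64(127)), (348, np.int64(136)), (350, np.int64(137)), (352, np.int64(139)), (354, np.int64(139)), (356, np.int64(140)), (358, np.int64(129)), (360, np.int64(68)), (362, np.int64(70))]
g4 [(342, np.int64(137)), (344, np.int64(138)), (346, np.int64(147)), (348, np.int64(149)), (350, np.int64(150)), (352, np.int64(151)), (354, np.int64(152)), (356, np.int64(149)), (358, np.int64(82)), (360, np.int64(84)), (362, np.int64(85))]
```

```bash
python3 - <<'E'
from h import *
np.set_printoptions(precision=1,suppress=True)
c=load('scene_g4'); q=[.5437,.1947,0,-.082]
for z in (48,60,68,76,84): print(z,proj(c,world(q,[[9.5,-53.5,z],[-9.5,-53.5,z],[9.5,-34.5,z],[-9.5,-34.5,z]])).ravel())
E
```

```text
48 [349.4 167.  343.2 163.6 354.2 163.1 347.9 159.7]
60 [349.8 163.2 343.5 159.8 354.6 159.3 348.3 156. ]
68 [350.  160.7 343.7 157.3 354.8 156.8 348.5 153.4]
76 [350.3 158.1 343.9 154.7 355.1 154.2 348.8 150.9]
84 [350.6 155.5 344.2 152.1 355.4 151.6 349.  148.3]
```

Emit:
drive_tool --pt "0.25 0 0 -2 0" --pt "0.25 0 0 -2 0" --pt "0.25 0 0 0 0"

```text
clock: 9.37
position: [0.5436, 0.1946, 0.0436]
ee_rot: [3.139, -0.128, -0.001]
force: [0.1, 1.0, 0.3]
width: 0.743
gripper_force: 0.0
```

Emit:
drive_tool --pt "0.25 0 0 -2 0" --pt "0.25 0 0 0 0"

```text
clock: 9.53
position: [0.5436, 0.1947, 0.0417]
ee_rot: [3.139, -0.128, -0.001]
force: [0.1, -0.6, -0.1]
width: 0.756
gripper_force: 0.0
```

Emit:
drive_tool --pt "0.25 0 0 -2 0" --pt "0.25 0 0 0 0"

```text
clock: 9.7
position: [0.5437, 0.1947, 0.0397]
ee_rot: [3.139, -0.128, -0.001]
force: [-0.4, 0.4, 0.4]
width: 0.753
gripper_force: 0.0
```

Emit:
drive_tool --pt "0.25 0 0 -1 0" --pt "0.25 0 0 0 0"

```text
clock: 9.87
position: [0.5438, 0.1947, 0.0389]
ee_rot: [3.139, -0.128, -0.0]
force: [1.0, -0.0, 0.3]
width: 0.75
gripper_force: 0.0
```

Emit:
drive_tool --pt "0.25 0 0 -1 0" --pt "0.25 0 0 0 0"

```text
clock: 10.03
position: [0.5438, 0.1948, 0.0379]
ee_rot: [3.139, -0.128, -0.0]
force: [0.2, -0.4, 0.4]
width: 0.751
gripper_force: 0.0
```

Emit:
drive_tool --pt "0.3 0 0 2 0" --pt "0.33 0 0 0 0" --pt "0.36 0 0 0 0" --pt "0.36 0 0 0 0" --grip_force 9

```text
clock: 10.37
position: [0.5441, 0.1957, 0.0404]
ee_rot: [-3.138, 0.127, -0.001]
force: [0.3, 3.1, 1.1]
width: 0.645
gripper_force: 1.3
```

Emit:
drive_tool --pt "0.4 0 0 0 0" --pt "0.4 0 0 0 0" --pt "0.4 0 0 0 0"

```text
clock: 10.62
position: [0.5441, 0.195, 0.0404]
ee_rot: [-3.139, 0.128, -0.001]
force: [-0.2, 1.7, 4.3]
width: 0.605
gripper_force: 3.8
```

Emit:
drive_tool --pt "0.4 0 1 1 0" --pt "0.4 0 0 0 0" --pt "0.4 0 0 0 0"

```text
clock: 10.87
position: [0.5436, 0.1954, 0.0407]
ee_rot: [3.138, -0.128, -0.001]
force: [0.3, 0.7, -1.2]
width: 0.598
gripper_force: 3.8
```

Emit:
drive_tool --pt "0.44 0 0 0 0" --pt "0.44 0 0 0 0" --pt "0.44 0 0 0 0"

```text
clock: 11.12
position: [0.5436, 0.1956, 0.0408]
ee_rot: [3.139, -0.128, -0.001]
force: [0.1, 1.2, -2.9]
width: 0.555
gripper_force: 5.2
```

Emit:
drive_tool --pt "0.47 0 0.5 0 0" --pt "0.5 0 0 0 0" --pt "0.6 0 0 0 0" --pt "0.6 0 0 0 0" --pt "0.6 0 0 0 0" --grip_force 16

```text
clock: 11.53
position: [0.5437, 0.1961, 0.0409]
ee_rot: [3.139, -0.128, -0.0]
force: [-0.5, 0.2, -2.4]
width: 0.52
gripper_force: 16.0
```

Emit:
drive_tool --pt "0.6 0 0 1 0" --pt "0.6 0 0 1 0" --pt "0.6 0 0 1 0" --pt "0.6 0 0 0 0"

```text
clock: 11.87
position: [0.544, 0.1962, 0.0443]
ee_rot: [3.139, -0.128, 0.001]
force: [0.1, -0.5, -3.0]
width: 0.518
gripper_force: 16.0
```

Emit:
drive_tool --pt "0.6 0 0 2 0" --pt "0.6 0 0 4 0" --pt "0.6 0 0 6 0" --pt "0.6 0 0 8 0" --pt "0.6 0 0 10 0" --pt "0.6 0 0 10 0" --pt "0.6 0 0 10 0" --pt "0.6 0 0 8 0" --pt "0.6 0 0 2 0" --pt "0.6 0 0 0 0"

```text
clock: 12.7
position: [0.5444, 0.1965, 0.1051]
ee_rot: [-3.138, 0.128, -0.002]
force: [1.3, 0.8, -2.0]
width: 0.517
gripper_force: 16.0
```

Emit:
drive_tool --pt "0.6 0 -8 0 0" --pt "0.6 0 -15 0 -0.01" --pt "0.6 0 -20 0 -0.01" --pt "0.6 0 -22 0 -0.01" --pt "0.6 -1 -22 0 -0.01" --pt "0.6 -1 -22 0 -0.01" --pt "0.6 -1 -22 0 -0.01" --pt "0.6 -1 -22 0 -0.01" --pt "0.6 -1 -22 0 -0.01" --pt "0.6 -1 -22 0 -0.01" --pt "0.6 -1 -22 0 -0.01" --pt "0.6 0 -22 0 -0.01" --pt "0.6 0 -22 0 -0.01" --pt "0.6 0 -22 0 -0.01" --pt "0.6 0 -22 0 -0.01" --pt "0.6 0 -22 0 -0.008" --pt "0.6 0 -18 0 0" --pt "0.6 0 -12 0 0" --pt "0.6 0 -6 0 0" --pt "0.6 0 0 0 0"

```text
clock: 14.37
position: [0.536, -0.1707, 0.1037]
ee_rot: [3.12, -0.364, -0.001]
force: [-0.5, 1.1, -3.1]
width: 0.52
gripper_force: 16.0
```

Emit:
drive_tool --pt "0.6 0 0 0 0" --pt "0.6 0 0 0 0"

```text
clock: 14.53
position: [0.5368, -0.1672, 0.1039]
ee_rot: [-3.12, 0.357, 0.0]
force: [-0.3, 0.5, -3.1]
width: 0.516
gripper_force: 16.0
```

```bash
python3 - <<'E'
from h import *
np.set_printoptions(precision=4,suppress=True)
s=observe(); print(s['position'],s['ee_rot'],s['force'],s['width'],s['gripper_force'],s['clock'])
for n in ('wrist','scene','top'):
    c=cam(n); np.savez(f'pics/{n}_g5.npz',**c); cv2.imwrite(f'pics/{n}_g5.png',c['image'][:,:,::-1])
b=cv2.imread('pics/top_g5.png')[200:285,280:360]; a=cv2.imread('pics/wrist_g5.png')[60:260,190:350]
a=cv2.resize(a,None,fx=3,fy=3,interpolation=cv2.INTER_CUBIC)
b=cv2.imread('pics/scene_g5.png')[180:290,220:320]; b=cv2.resize(b,None,fx=3.2,fy=3.2,interpolation=cv2.INTER_CUBIC)
o=np.zeros((600,800,3),np.uint8); o[:600,:480]=a; o[:352,480:800]=b[:352,:320]; cv2.imwrite('pics/g5.png',o)
E
```

```text
[ 0.5368 -0.1672  0.1039] [-3.1205  0.3568  0.0005] [-0.3088  0.4616 -3.1127] 0.5164970771383022 15.97827672958374 14.5333
```

View pics/g5.png

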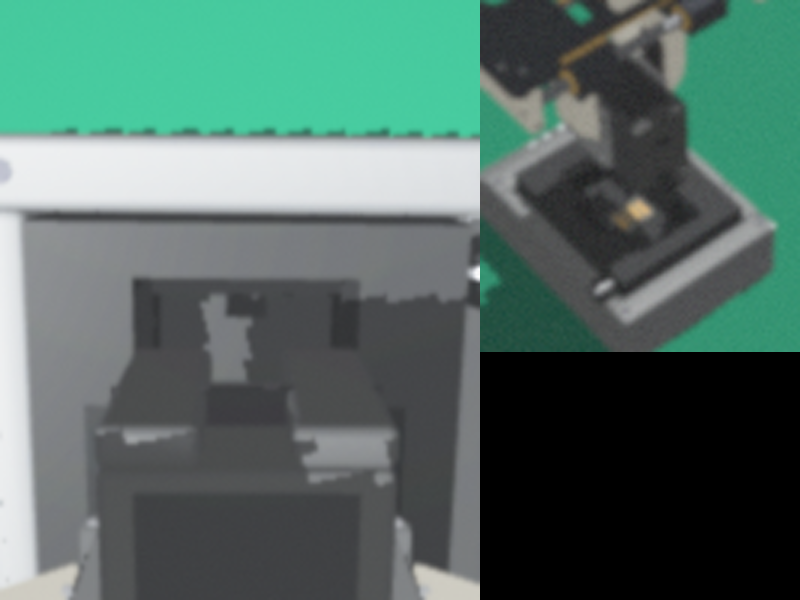

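The key groove faces the rib end, and the pack is centred over the mouth across y (pack mid 248, mouth mid 246.5 in zoomed pixels) with the yaw level. A quick numeric check along x comes next.

```bash
python3 - <<'E'
from h import *
np.set_printoptions(precision=2,suppress=True)
c=load('wrist_g5'); f=210/np.tan(np.radians(c['vfov'])/2); Rm=R.from_rotvec(c['attitude']).as_matrix(); yaw=-.2276
def ray(X,Y,z):
    u=np.array([190+X/3,60+Y/3]); d=Rm@np.array([(u[0]-c['cx'])/f,(u[1]-c['cy'])/f,1]); P=c['xyz']+d*(z-c['xyz'][2])/d[2]
    return R.from_euler('z',-yaw).apply(P-np.array([.5368,-.1672,0]))*1000
for z in (.052,.056,.06): print('mouth',z,ray(135,280,z),ray(358,282,z), 'minus x44.25,y+-24.75')
for z in (.154,.157,.162): print('packtop',z,ray(98,430,z),ray(397,430,z))
for z in (.1,.103,.108): print('packbot',z,ray(135,352,z),ray(364,351,z))
E
```

```text
mouth 0.052 [44.32 23.03 52.  ] [ 43.88 -26.78  52.  ] minus x44.25,y+-24.75
mouth 0.056 [44.83 22.62 56.  ] [ 44.4  -26.37  56.  ] minus x44.25,y+-24.75
mouth 0.06 [45.34 22.22 60.  ] [ 44.92 -25.96  60.  ] minus x44.25,y+-24.75
packtop 0.154 [ 37.12  18.27 154.  ] [ 37.14 -22.15 154.  ]
packtop 0.157 [ 37.93  17.85 157.  ] [ 37.95 -21.72 157.  ]
packtop 0.162 [ 39.28  17.15 162.  ] [ 39.3 -21.  162. ]
packbot 0.1 [ 37.33  18.54 100.  ] [ 37.53 -23.31 100.  ]
packbot 0.103 [ 37.91  18.23 103.  ] [ 38.11 -22.98 103.  ]
packbot 0.108 [ 38.89  17.71 108.  ] [ 39.08 -22.43 108.  ]
```

Emit:
drive_tool --pt "0.6 0.5 0 -6 0" --pt "0.6 0.5 0 -8 0" --pt "0.6 0.5 -0.3 -8 0" --pt "0.6 0 0 -8 0" --pt "0.6 0 0 -6 0" --pt "0.6 0 0 -3 0" --pt "0.6 0 0 0 0" --pt "0.6 0 0 0 0"

```text
clock: 15.35
position: [0.5383, -0.169, 0.0649]
ee_rot: [-3.121, 0.359, 0.001]
force: [0.3, 0.5, -2.3]
width: 0.52
gripper_force: 16.0
```

Emit:
drive_tool --pt "0.6 0 0 -2 0" --pt "0.6 0 0 -2 0" --pt "0.6 0 0 0 0"

```text
clock: 15.6
position: [0.5383, -0.1691, 0.0609]
ee_rot: [3.121, -0.359, 0.0]
force: [0.2, 0.7, -2.4]
width: 0.519
gripper_force: 16.0
```

Emit:
drive_tool --pt "0.6 0 0 -2 0" --pt "0.6 0 0 -2 0" --pt "0.6 0 0 0 0"

```text
clock: 15.85
position: [0.5381, -0.169, 0.0567]
ee_rot: [3.121, -0.359, -0.001]
force: [0.8, -0.1, -2.8]
width: 0.522
gripper_force: 16.0
```

Emit:
drive_tool --pt "0.6 0 0 -2 0" --pt "0.6 0 0 0 0"

```text
clock: 16.02
position: [0.5383, -0.169, 0.0548]
ee_rot: [-3.121, 0.359, 0.0]
force: [0.5, 0.6, -2.9]
width: 0.526
gripper_force: 16.0
```

Emit:
drive_tool --pt "0.6 0 1.4 0 0" --pt "0.6 0 0 -2 0" --pt "0.6 0 0 0 0"

```text
clock: 16.27
position: [0.5382, -0.1674, 0.0528]
ee_rot: [-3.121, 0.359, 0.0]
force: [0.4, 0.2, -3.9]
width: 0.52
gripper_force: 16.0
```

Emit:
drive_tool --pt "0.6 0 0 -2 0" --pt "0.6 0 0 0 0"

```text
clock: 16.43
position: [0.5382, -0.1676, 0.0507]
ee_rot: [3.121, -0.359, -0.001]
force: [-0.0, 0.3, -2.2]
width: 0.523
gripper_force: 16.0
```

Emit:
drive_tool --pt "0.6 0 0 -2 0" --pt "0.6 0 0 0 0"

```text
clock: 16.6
position: [0.5382, -0.1676, 0.0487]
ee_rot: [-3.121, 0.359, 0.001]
force: [0.6, 1.0, -2.6]
width: 0.519
gripper_force: 16.0
```

Emit:
drive_tool --pt "0.6 0 0 -2 0" --pt "0.6 0 0 0 0"

```text
clock: 16.77
position: [0.5381, -0.1676, 0.0467]
ee_rot: [3.121, -0.359, -0.001]
force: [0.1, -0.2, -2.4]
width: 0.521
gripper_force: 16.0
```

Emit:
drive_tool --pt "0.6 0 0 -2 0" --pt "0.6 0 0 0 0"

```text
clock: 16.93
position: [0.5382, -0.1676, 0.0447]
ee_rot: [-3.121, 0.359, 0.001]
force: [-0.3, 0.6, -3.3]
width: 0.523
gripper_force: 16.0
```

Emit:
drive_tool --pt "0.6 0 0 -2 0" --pt "0.6 0 0 0 0"

```text
clock: 17.1
position: [0.5382, -0.1676, 0.0427]
ee_rot: [3.121, -0.359, -0.001]
force: [-0.3, 0.2, -2.9]
width: 0.519
gripper_force: 16.0
```

Emit:
drive_tool --pt "0.6 0 0 -2 0" --pt "0.6 0 0 0 0"

```text
clock: 17.27
position: [0.5382, -0.1676, 0.0407]
ee_rot: [3.121, -0.359, -0.001]
force: [-0.1, -0.3, -2.9]
width: 0.518
gripper_force: 16.0
```

Emit:
drive_tool --pt "0.6 0 0 -2 0" --pt "0.6 0 0 0 0"

```text
clock: 17.43
position: [0.5382, -0.1676, 0.0387]
ee_rot: [3.121, -0.359, -0.001]
force: [-0.3, 0.7, -2.9]
width: 0.523
gripper_force: 16.0
```

Emit:
drive_tool --pt "0.6 0 0 -2 0" --pt "0.6 0 0 0 0" --grip_force 20

```text
clock: 17.6
position: [0.5382, -0.1676, 0.0367]
ee_rot: [-3.121, 0.359, 0.001]
force: [-0.2, 0.7, -3.8]
width: 0.517
gripper_force: 20.0
```

Emit:
drive_tool --pt "0.6 0 0 -2 0" --pt "0.6 0 0 0 0"

```text
clock: 17.77
position: [0.5385, -0.1677, 0.035]
ee_rot: [3.121, -0.359, 0.0]
force: [0.2, -0.0, 0.6]
width: 0.516
gripper_force: 20.0
```

Emit:
drive_tool --pt "0.6 0 0 -2 0" --pt "0.6 0 0 0 0"

```text
clock: 17.93
position: [0.5386, -0.1677, 0.0331]
ee_rot: [3.121, -0.359, 0.001]
force: [-1.0, 1.0, 3.0]
width: 0.513
gripper_force: 20.0
```

Emit:
drive_tool --pt "0.6 0 0 -2 0" --pt "0.6 0 0 0 0"

```text
clock: 18.1
position: [0.5388, -0.1676, 0.0315]
ee_rot: [3.121, -0.359, 0.001]
force: [-0.6, -0.7, 5.4]
width: 0.516
gripper_force: 20.0
```

Emit:
drive_tool --pt "0.6 0 0 -1 0" --pt "0.6 0 0 0 0" --pt "0.6 0 0 0 0"

```text
clock: 18.35
position: [0.5389, -0.1677, 0.0313]
ee_rot: [3.121, -0.359, 0.002]
force: [-4.7, 1.2, 16.3]
width: 0.518
gripper_force: 20.1
```

Emit:
drive_tool --pt "0.45 0 0 0 0" --pt "0.42 0 0 0 0" --pt "0.39 0 0 0 0" --pt "0.36 0 0 0 0" --pt "0.33 0 0 0 0" --pt "0.3 0 0 0 0" --pt "0.28 0 0 0 0" --pt "0.28 0 0 0 0"

```text
clock: 19.02
position: [0.5381, -0.1676, 0.0298]
ee_rot: [-3.121, 0.359, 0.001]
force: [-0.7, -0.3, -0.6]
width: 0.717
gripper_force: 0.0
```

```bash
python3 - <<'E'
from h import *
s=observe(); print(s['position'],s['force'],s['width'])
E
```

```text
[ 0.53811068 -0.16759784  0.02976857] [-0.65173993 -0.31072758 -0.60382864] 0.7165912261489695
```

Emit:
drive_tool --pt "0.33 0 0 0 0" --pt "0.33 0 0 0 0" --pt "0.33 0 0 0 0" --grip_force 4

```text
clock: 19.27
position: [0.5383, -0.1676, 0.03]
ee_rot: [3.121, -0.359, -0.0]
force: [0.2, -0.1, -0.1]
width: 0.672
gripper_force: 0.0
```

Emit:
drive_tool --pt "0.365 0 0 0 0" --pt "0.365 0 0 0 0" --pt "0.365 0 0 0 0"

```text
clock: 19.52
position: [0.5384, -0.1675, 0.03]
ee_rot: [-3.121, 0.359, 0.0]
force: [-0.2, 1.6, -1.3]
width: 0.636
gripper_force: 3.6
```

Emit:
drive_tool --pt "0.38 0 0 0 0" --pt "0.38 0 0 0 0" --pt "0.38 0 0 0 0"

```text
clock: 19.77
position: [0.5383, -0.1676, 0.03]
ee_rot: [-3.121, 0.359, 0.0]
force: [0.1, 1.0, -0.6]
width: 0.625
gripper_force: 4.0
```

Emit:
drive_tool --pt "0.25 0 0 0 0" --pt "0.25 0 0 0 0" --pt "0.2 0 0 0 0" --pt "0.2 0 0 3 0" --pt "0.2 0 0 6 0" --pt "0.2 0 0 10 0" --pt "0.2 0 0 15 0" --pt "0.2 0 0 20 0" --pt "0.2 0 0 20 0" --pt "0.2 0 0 20 0" --pt "0.2 0 0 20 0" --pt "0.1 0 0 20 0" --pt "0 0 0 20 0" --pt "0 0 0 20 0" --pt "0 0 0 20 0" --pt "0 0 0 20 0" --pt "0 0 0 10 0" --pt "0 0 0 0 0" --pt "0 0 0 0 0" --pt "0 0 0 0 0"

```text
clock: 21.43
position: [0.5376, -0.1675, 0.2529]
ee_rot: [-3.121, 0.359, 0.003]
force: [0.0, 1.2, 0.1]
width: 1.003
gripper_force: 0.0
```

```bash
python3 - <<'E'
from h import *
np.set_printoptions(precision=1,suppress=True)
s=observe(); print(s['position'],s['force'],s['width'])
c=cam('wrist'); cv2.imwrite('pics/end.png',c['image'][:,:,::-1]); t=cam('top')
p=[.5374,-.1689,.0303,-.23]
print(proj(c,world(p,[[39,20,54],[39,-20,54],[-39,20,54],[-39,-20,54]])))
g=cv2.GaussianBlur(cv2.cvtColor(c['image'],cv2.COLOR_RGB2GRAY),(3,3),0)
x0=int(proj(c,world(p,[[0,0,54]]))[0,0]); y0=int(proj(c,world(p,[[0,0,54]]))[0,1])
print(x0,y0); print('row',list(enumerate(g[y0-15,x0-60:x0+60].tolist(),x0-60))[::2]); 
# other items unmoved? difference of top views before/after outside the work
a=np.load('pics/top_g5.npz')['image'].astype(int); 
for n,(x,y) in dict(reel=(246,176),jar=(249,281),driver=(412,267)).items(): print(n,np.abs(a[y-14:y+14,x-14:x+14]-t['image'][y-14:y+14,x-14:x+14]).mean(), np.abs(cv2.imread('pics/top0.png')[:,:,::-1][y-14:y+14,x-14:x+14].astype(int)-t['image'][y-14:y+14,x-14:x+14]).mean())
E
```

```text
[ 0.5 -0.2  0.3] [0.  1.2 0.1] 1.00256941336699
[[251.2 143.2]
 [291.9 143.2]
 [252.3 218.9]
 [290.6 218.9]]
271 182
row [(211, 129), (213, 130), (215, 154), (217, 203), (219, 210), (221, 201), (223, 186), (225, 149), (227, 112), (229, 107), (231, 106), (233, 105), (235, 105), (237, 99), (239, 85), (241, 101), (243, 136), (245, 130), (247, 113), (249, 140), (251, 135), (253, 128), (255, 125), (257, 105), (259, 97), (261, 96), (263, 96), (265, 96), (267, 96), (269, 96), (271, 94), (273, 94), (275, 94), (277, 94), (279, 94), (281, 94), (283, 94), (285, 96), (287, 114), (289, 120), (291, 124), (293, 145), (295, 124), (297, 130), (299, 128), (301, 82), (303, 50), (305, 55), (307, 58), (309, 58), (311, 61), (313, 84), (315, 93), (317, 98), (319, 136), (321, 184), (323, 182), (325, 157), (327, 98), (329, 73)]
reel 1.5841836734693877 3.3341836734693877
jar 1.8911564625850341 4.074829931972789
driver 11.77721088435374 25.955357142857142
```

```bash
python3 - <<'E'
from h import *
for n in ('w_ch','wrist'):
    c=load(n); i=c['image'].astype(int); m=(i[:,:,0]>120)&(i[:,:,1]<70)&(i[:,:,2]<80); ys,xs=np.nonzero(m)
    f=210/np.tan(np.radians(c['vfov'])/2); d=R.from_rotvec(c['attitude']).apply([(xs.mean()-c['cx'])/f,(ys.mean()-c['cy'])/f,1]); print(n,m.sum(),c['xyz']+d*(.01-c['xyz'][2])/d[2])
E
```

```text
w_ch 1647 [ 0.50253384 -0.42562141  0.01      ]
wrist 1679 [ 0.50244953 -0.4255393   0.01      ]
```

The driver hasn't moved, so I'm handing in.

```bash
python3 -c "
from cell import arm; print(arm.sign_off())"
```

```text
the job is handed in; nothing more can be done
None
```

The pack is out of the meter and pressed home in the charger with its groove over the rib. A light touch measured about 59 mm across the tabs, so both are fully out. The reel, jar and nut driver are where they were, and I handed the job in at about 21.5 s; the sign-off gave no verdict.

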